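# Charge the resin mill and hold its dead-man paddle at slow

## Robot

A 6-joint arm with a two-finger parallel gripper is mounted at the origin on a cart in front of the work surface, level with it; the furniture and walls round the work are solid. World frame = base frame: x ahead of the robot, y to its left, z up, the work surface at z = 0. Lengths are in m, angles in degrees, forces in N, time in s.
With the tool pointing down it reaches from about 0.35 to 0.875 m from the base axis. Payload 4.2 kg.
Tool frame: the origin (TCP) lies between the finger pads; the fingertips stand 14 mm ahead of it and the grasp point (between the pads) lies 5 mm behind it; z points along the fingers, y is the line along which they close (so a half turn about z gives the same grasp; the last joint's range is limited). The gripper opens to 87 mm and grips with 3 to 60 N. Pads are 19 mm wide; open, the fingers measure 117 mm over their backs; the gripper's body (75 mm by 190 mm) begins 51 mm behind the grasp point.
Start: joints at [-56.574, 22.042, 0.453, 0, -68.411, -14.817], TCP at [0.199, -0.592, 0.237] pointing down, gripper open.
Joint ranges: [-179.83, 179.83], [-69.29, 118.12], [-61.27, 80.66], [-181.25, 117.63], [-171.15, -9.14], [-177.46, 177.46]. Speed limits (degrees/s): [159.86, 159.86, 180, 180, 180, 180].

## Interface

Orientations are given as a 3x3 rotation matrix whose columns are the frame's x, y, z axes.
In Python, from station import * gives the robot as it stands. The module is installed in compiled form; this text tells all that it offers.
- The arm moves only by the tool play_rows, never from a script. Its argument "steps" is a list of rows, each an object of numbers: "ax", "ay", "az": the turn, a rotation vector about the tool's x, y, z in degrees; "dx", "dy", "dz": the shift along the tool's x, y, z in mm; "claw": the finger opening in mm, from 0 to 87. A call has 1 to 20 rows; each row shifts and turns the commanded pose from where the row before left it, along the tool's axes as they then stand; what a row does not reach is not made up. A row lasts 1/10 s, in which the tool goes at most 50 mm and 8.59 degrees, less where a joint would pass 70% of its speed; a pose out of reach is approached as far as the arm can. A call with a gripper value outside its range is refused whole. The fingers move at their own pace and stop on an object; the grip force is fixed at half the most. Time passes only in rows, so rows that do not move let the fingers close. It gives the time, the measured TCP pose, the force, the opening and the grip force at its end, in the units of the state.
- sense(): the state, without advancing time (a new reading comes with each control period).
- capture(name): name is "side" or "top"; returns a dict with "frame" (384x512x3 uint8, blue, green, red), "range_z" (384x512 float32, m along the optical axis (not along the pixel's ray), 0 where there is no reading), "fx", "fy", "cx", "cy" (pixels), "xyz" and "rotation" of the camera in the world. Camera axes: x right, y down, z forward; pixel columns grow to the right and rows downward; lengths in m; the calibration is good to about 2 mm. A picture is of the moment at which its call begins.
- finish_job(): hands the job in; it is judged then, once.
The state is a dict: "time_s": time; "joints": joint angles; "joint_velocities": joint speeds; "effort": joint torques, N m; "tcp_pos": TCP position; "ee_rot": TCP orientation; "wrist_force": force on the tool from outside, world axes, zero at the start; "moment": the same for the moment, N m; "gripper_width": opening from 0.0 (shut) to 1.0 (fully open); "gripper_force": force on a finger pad.
Only numpy, scipy, OpenCV 4.12 (cv2) and the standard library are available. Lean on these libraries where they do the work, as an engineer would, in place of code of your own. Each camera call takes 0.05 s, during which the arm holds its last target. There are 200 camera calls.

## Task

Grind the weighed charge of resin: tip all five lumps from the scoop through the steel funnel into the mill's narrow jar, then set the empty scoop back upright on the plate of the kitchen scale. Only after that, press the mill's spring-loaded paddle down about halfway with the fingers, so that its pointer stands between the two long marks (slow), and finish while still holding it there: if let go it springs up and the mill stops, and it must never be pressed down to the stop (fast), which would gum up the resin. Do not disturb the bottle, the vial, the bung and the tin that stand about.

Things in the scene. Friction and masses are not known exactly. Their poses are not given: they have to be found in the camera images.
- mill: Bench mill fixed to the table: white housing 184 x 124 x 60 mm (its x, y, z), behind a glass jar under a steel funnel, in front a steel paddle that overhangs the front edge. Origin: centre of the underside; +x points from the paddle to the jar, z up. Jar axis at x = +36 mm; battery pack 28 mm out at the rear. Index plate beside the paddle's bar at x = -76, y = +30 mm, 121 mm high
- jar_floor (a point): Centre of the glass jar's inner floor, 69 mm above the table. The jar is 51 mm across outside, 45 mm inside; the funnel's spout (about 37 mm clear) ends 48 mm above this floor. A small cutter of about 34 mm lies 4 mm above the floor. A lump is in the jar when it lies below the spout
- funnel_rim (a point): Centre of the funnel's open mouth, level with its rim, 177 mm above the table. The mouth is 100 mm across outside, 96 mm inside; the cone narrows over 46 mm of height to the spout below. The funnel is fixed
- pad_top (a point): Centre of the top of the paddle's black rubber pad; moves with it. The pad is 34 mm (mill's x) by 44 mm (mill's y). At rest it is 123 mm above the table, 108 mm from the mill's origin towards -x, and slopes up to the front by 0.2 rad. The paddle's hinge is 84 mm behind it (towards the mill's +x), 96 mm above the table
- paddle (a joint): Angle by which the paddle is pressed down, rad: 0 = up, at rest (off), 0.45 = on its stop (fast). The two long marks of slow lie at 0.15 and 0.30. A spring pushes the paddle back up: about 3 N at the pad to begin to move it, 6.5 N halfway, 10 N at the stop. 0.1 rad is about 9 mm of travel at the pad; halfway (0.225) the pad's top is about 20 mm below its height at rest
- scoop: Aluminium hand scoop, loose, 80 g, on the scale's plate with the resin in it. Origin: centre of the pan's underside; +x to the open nose, -x to the grip, z up. Pan from x = -50 to +66 mm, 61 mm wide, walls 33 mm high; the floor is flat to x = +26, then rises to the nose by 14 degrees; the nose is 45 mm wide, its walls end 21 mm high. Grip: black bar 15 mm wide, 22 high, x = -135 to -59
- scoop_grip (a point): Point in the grip, 90 mm behind the scoop's origin, 30 mm above its underside; grasp here across the 15 mm width (scoop's y). Same axes as the scoop
- scoop_lip (a point): Middle of the pouring edge at the scoop's nose, 66 mm before the scoop's origin, 12 mm above its underside. Same axes as the scoop. Lumps slide out when the nose is tipped down by 50 to 60 degrees
- scale: Kitchen scale, 204 x 168 x 40 mm (its x, y, z), fixed to the table; round plate on top, display at its -x side. Origin: centre of its underside. Not part of the task: behind the middle of the table stands a still with an upright splash board, whose front edge is about 0.67 m ahead of the robot's axis near y = 0 and 0.5 m high; keep the hand clear of it when crossing
- plate_centre (a point): Centre of the top of the scale's plate, 40 mm above the table; the plate is 157 mm across and flat
- resin_1: Lump of resin, one of five alike, rounded, about 15 x 14 x 12 mm, 10 g, lying in the scoop. Origin: its middle
- resin_2: Lump of resin, one of five alike, rounded, about 15 x 14 x 12 mm, 10 g, lying in the scoop. Origin: its middle
- resin_3: Lump of resin, one of five alike, rounded, about 15 x 14 x 12 mm, 10 g, lying in the scoop. Origin: its middle
- resin_4: Lump of resin, one of five alike, rounded, about 15 x 14 x 12 mm, 10 g, lying in the scoop. Origin: its middle
- resin_5: Lump of resin, one of five alike, rounded, about 15 x 14 x 12 mm, 10 g, lying in the scoop. Origin: its middle
- brown_bottle: Bystander: amber glass bottle, 63 mm across, 161 mm high, standing. Origin: centre of its foot
- capped_vial: Bystander: small vial with a screw cap, 26 mm across, 67 mm high, standing. Origin: centre of its foot
- bung: Bystander: rubber bung, 31 mm across, 26 mm high. Origin: centre of its underside
- tin: Bystander: round aluminium tin, 59 mm across, 28 mm high. Origin: centre of its underside

How it is judged (in metres and radians):
On the way, in this order (a step that is already met when the one before it is completed fails the run):
1. all five lumps of resin lie in the mill's jar, the paddle still up (horizontal distance between each of resin_1, resin_2, resin_3, resin_4, resin_5 and jar_floor below 0.022 m and z of each of resin_1, resin_2, resin_3, resin_4, resin_5 in the frame of jar_floor below 0.05 m and value of joint paddle below 0.05 rad), for 0.2 s.
2. the empty scoop stands on the scale's plate again, let go (contact force between scoop and scale above 0.2 N and horizontal distance between scoop and plate_centre below 0.06 m and angle between scoop's own z axis and vertical below 0.12 rad and contact force between scoop and the fingers below 0.05 N and linear speed of scoop below 0.03 m/s), for 0.3 s.
3. the fingers hold the paddle between the two long marks (value of joint paddle between 0.15 and 0.3 rad and contact force between the fingers and mill above 2 N), for 0.5 s.
At the end, for the whole second after the job is handed in: All five lumps in the jar (within 22 mm of its axis, under 50 mm above its floor); scoop upright (0.12 rad), at rest and free on the plate (within 60 mm of its centre); the fingers press the paddle with over 2 N and keep it still between 0.15 and 0.30 rad (all of step 2 and all of step 3 and horizontal distance between each of resin_1, resin_2, resin_3, resin_4, resin_5 and jar_floor below 0.022 m and z of each of resin_1, resin_2, resin_3, resin_4, resin_5 in the frame of jar_floor below 0.05 m and velocity of joint paddle between -0.1 and 0.1 rad/s); the arm keeps its last pose, push and grip.
It fails at once if the paddle is pressed before all the resin is in the jar (value of joint paddle above 0.08 rad and not (horizontal distance between each of resin_1, resin_2, resin_3, resin_4, resin_5 and jar_floor below 0.022 m and z of each of resin_1, resin_2, resin_3, resin_4, resin_5 in the frame of jar_floor below 0.05 m)).
It fails at once if the paddle is pressed while the scoop is not back on the scale's plate (value of joint paddle above 0.08 rad and not (horizontal distance between scoop and plate_centre below 0.06 m and angle between scoop's own z axis and vertical below 0.12 rad and height (world z) of scoop below 0.05 m)).
It fails at once if the paddle is pressed down to its stop (beyond 0.40 rad) (value of joint paddle above 0.4 rad).
It fails at once if a bystander is moved by more than 25 mm (distance of any of brown_bottle, capped_vial, bung, tin from where it was at the start of the episode above 0.025 m).
It fails at once if a bystander is tipped (angle between any of brown_bottle, capped_vial, bung, tin's own z axis and vertical above 0.3 rad).
It also fails if it takes over 72 s, if anything falls off the work surface, if the arm or the gripper's body presses on something with over 40 N, if the wrist force passes 120 N, or if a joint passes its speed limit or range.

## Working session

There is one attempt and no reset: what is moved stays moved. The work goes in short steps, Python scripts to look and compute and a tool call to move; the robot and the scene stay as the last step left them, time stands still between calls to the robot, and variables do not carry over. Pictures are saved under pics/ and viewed, at most 11 in all, crops included, and the job is handed in when it is done.

Besides the shell and the picture viewer there is one more tool, called after "Call:" as name([rows], argument=value, ...), one row to a line, values as JSON. play_rows: Moves the arm, as the interface text tells. Its arguments: {"type":"object","properties":{"steps":{"type":"array"}},"required":["steps"]}

```bash
mkdir -p pics; cat > h.py <<'E'
from station import *
import numpy as np, cv2
def snap(n,tag):
    c=capture(n); cv2.imwrite(f'pics/{tag}.png',c['frame']); np.savez(f'{tag}.npz',**c); return c
def cloud(c):
    z=np.asarray(c['range_z']); v,u=np.mgrid[:z.shape[0],:z.shape[1]]
    p=np.stack([(u-c['cx'])/c['fx']*z,(v-c['cy'])/c['fy']*z,z],-1)
    return p@np.asarray(c['rotation']).T+np.asarray(c['xyz'])
E
python3 - <<'E'
from h import *
for n in('side','top'):
    c=snap(n,n+'0'); print(n,c['xyz'],c['rotation'],c['fx'],c['fy'],c['cx'],c['cy'])
s=sense(); print(s['tcp_pos'],s['ee_rot'],s['time_s'],s['wrist_force'])
a=cv2.imread('pics/top0.png')
E
```

```text
side [ 0.36729342 -0.50371753  1.23143917] [[ 0.95336728 -0.26562007  0.1433067 ]
 [-0.30161078 -0.85584151  0.42019786]
 [ 0.01103484 -0.44382573 -0.89604517]] 412.6378292793497 412.6378292793497 259.7211349436756 195.77221091386468
top [0.27049984 0.01697954 1.40603392] [[-0.06969141 -0.97614294  0.20564062]
 [-0.99756582  0.06770801 -0.01667507]
 [ 0.00235374 -0.20630217 -0.9784855 ]] 419.03562165842106 419.03562165842106 253.69527364336025 193.1433276338991
[ 0.19928989 -0.59183742  0.23558342] [[-9.47771638e-01 -3.18948864e-01 -7.38316997e-04]
 [-3.18949696e-01  9.47769898e-01  1.81994483e-03]
 [ 1.19285290e-04  1.96037807e-03 -9.99998071e-01]] 0.1 [0.00685342 0.70193613 0.25352013]
```

View pics/top0.png

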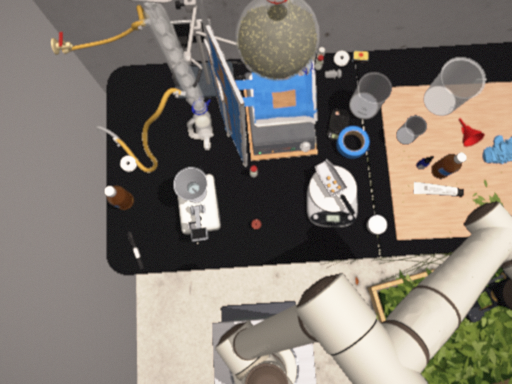

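View pics/side0.png

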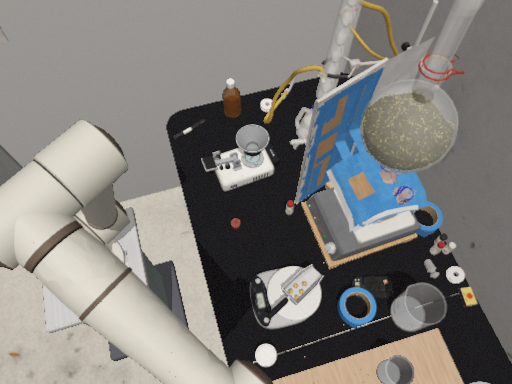

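The top view shows the mill at (198,205), its funnel at (190,183), and the scale at (332,195). The scoop's pan is at (328,180) with its grip towards (350,207). The bystanders are the bottle (120,197), vial (253,171), bung (256,224) and tin (377,224). The side view shows the same layout: funnel (253,140), paddle (212,162), scoop (300,285).

```bash
python3 - <<'E'
from h import *
L=lambda n:{k:v for k,v in np.load(n).items()}
t=L('top0.npz');s=L('side0.npz')
cr=lambda c,x,y,w,h:cv2.resize(c['frame'][y:y+h,x:x+w],(400,300),interpolation=cv2.INTER_CUBIC)
cv2.imwrite('pics/comp.png',np.vstack([np.hstack([cr(t,160,165,100,75),cr(t,290,155,100,75)]),np.hstack([cr(s,190,120,100,75),cr(s,240,255,100,75)])]))
from scipy import ndimage
for n,c in(('top',t),('side',s)):
    P=cloud(c)
    pts={'top':dict(rim=(190,183),mill=(198,215),pad=(199,234),plate=(318,205),grip=(347,203),pan=(328,178),bung=(256,224),vial=(253,171),tin=(377,224),bottle=(120,197)),
     'side':dict(rim=(253,140),pad=(209,163),mill=(250,170),plate=(305,305),grip=(282,304),bung=(236,223),vial=(290,208),tin=(265,355),bottle=(232,105))}[n]
    for k,(u,v) in pts.items(): print(n,k,P[v,u].round(3))
    X,Y,Z=P[...,0],P[...,1],P[...,2]
    # rim: points 170-182mm high near mill
    for nm,m in dict(rim=(abs(Z-.177)<.006)&(Y>.05)&(Y<.3)&(X>.3)&(X<.62),
         housing=(abs(Z-.06)<.006)&(Y>.05)&(Y<.32)&(X>.3)&(X<.62),
         pad=(abs(Z-.123)<.012)&(Y>.05)&(Y<.3)&(X>.25)&(X<.5)&(c['frame'].max(-1)<70),
         plate=(abs(Z-.04)<.005)&(Y<-.05)&(Y>-.4)&(X>.35)&(X<.65),
         grip=(Z>.05)&(Z<.1)&(Y<-.05)&(Y>-.4)&(X>.3)&(X<.65)&(c['frame'].max(-1)<80),
         scoop=(Z>.048)&(Z<.1)&(Y<-.05)&(Y>-.4)&(X>.3)&(X<.65)).items():
        q=P[m][:,:2].astype(np.float32)
        if len(q)>4:
            r=cv2.minAreaRect(q*1000);ci=cv2.minEnclosingCircle(q*1000); print(n,nm,len(q),'med',np.median(P[m],0).round(3),'rect',np.round(r[0],1),np.round(r[1],1),round(r[2],1),'circ',np.round(ci[0],1),round(ci[1],1))
E
```

```text
top rim [0.587 0.193 0.123]
top mill [0.487 0.175 0.1  ]
top pad [0.424 0.171 0.125]
top plate [ 0.503 -0.216  0.041]
top grip [ 0.495 -0.302  0.083]
top pan [ 0.588 -0.256  0.056]
top bung [ 0.458 -0.007  0.006]
top vial [ 0.628 -0.009  0.063]
top tin [ 0.427 -0.405  0.034]
top bottle [0.558 0.414 0.117]
top rim 228 med [0.581 0.193 0.176] rect [569.7 184. ] [ 99.9 100.3] 87.6 circ [569.9 185.4] 51.9
top housing 992 med [0.507 0.159 0.06 ] rect [530.  181.1] [172.8 121.2] 4.8 circ [530.2 181. ] 101.0
top pad 110 med [0.427 0.174 0.123] rect [426.6 175.8] [26.8 45.4] 5.1 circ [424.8 176.3] 25.0
top plate 1149 med [ 0.548 -0.261  0.04 ] rect [ 521.9 -283.9] [236.  155.6] 21.4 circ [ 525.3 -306.7] 125.7
top grip 68 med [ 0.489 -0.304  0.081] rect [ 492.1 -304.8] [68.4 13.4] 23.1 circ [ 490.7 -301.7] 34.2
top scoop 476 med [ 0.568 -0.282  0.066] rect [ 548.8 -275.6] [200.7  67.2] 22.3 circ [ 551.3 -281.1] 100.7
side rim [0.582 0.207 0.132]
side pad [0.428 0.17  0.125]
side mill [0.552 0.142 0.065]
side plate [ 0.577 -0.314  0.038]
side grip [ 0.509 -0.3    0.084]
side bung [ 0.46  -0.007  0.025]
side vial [ 0.634 -0.019  0.051]
side tin [ 0.427 -0.406  0.025]
side bottle [0.566 0.403 0.08 ]
side rim 204 med [0.578 0.208 0.177] rect [570.4 187. ] [ 97.6 101.1] 0.6 circ [570.9 186.3] 52.4
side housing 904 med [0.52  0.153 0.061] rect [532.3 181.3] [173.9 122.7] 3.9 circ [535.4 164.2] 92.8
side pad 117 med [0.429 0.174 0.125] rect [429.7 174.2] [33.2 44.6] 4.2 circ [428.1 173.9] 24.0
side plate 1588 med [ 0.551 -0.276  0.041] rect [ 556.4 -266.9] [153.2 160.3] 12.8 circ [ 543.6 -258.8] 95.7
side grip 140 med [ 0.491 -0.306  0.08 ] rect [ 493.9 -304.9] [72.4 15.1] 22.0 circ [ 494.4 -306.3] 36.3
side scoop 674 med [ 0.566 -0.265  0.062] rect [ 561.3 -283.4] [199.9  91.8] 41.6 circ [ 548.9 -270.2] 101.4
```

View pics/comp.png

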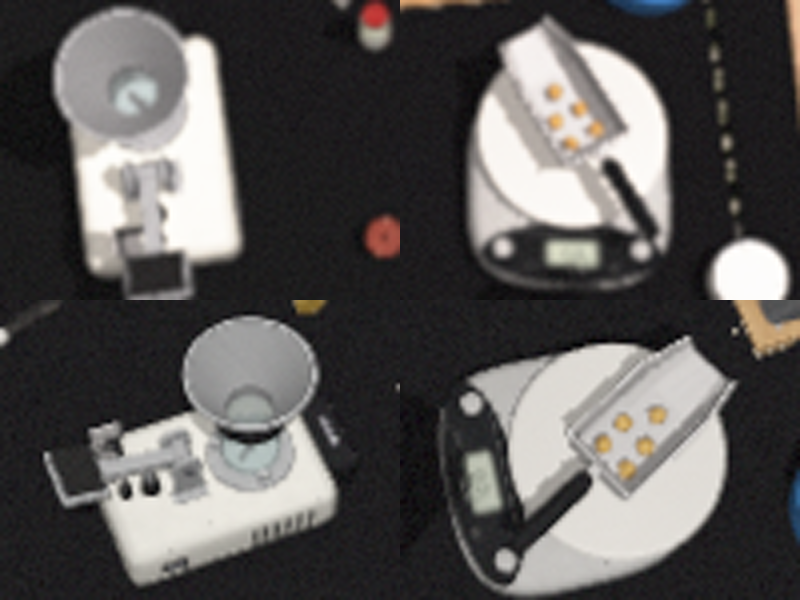

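The composite shows a white mill with the pad at the front, five orange lumps at the rear of the scoop's pan, and the grip over the display side. My measurements:

| Item | Position (x, y in m) | Yaw |
|---|---|---|
| Scoop grip point | (0.4995, -0.302) | about 22.5° |
| Funnel | (0.570, 0.186) | – |
| Pad | (0.428, 0.175) | – |
| Mill | – | about 4.4° |

I'll approach with the tool pitched back by 35°, so that it stays near vertical while pouring.

Call:
play_rows([
  {"dx": -13,"dy": 7.5,"dz": 1.5,"claw": 60},
  {"dx": -26,"dy": 14.5,"dz": 3,"claw": 60},
  {"dx": -26,"dy": 14.5,"dz": 3,"claw": 60},
  {"dx": -26,"dy": 14.5,"dz": 3,"claw": 60},
  {"dx": -26,"dy": 14.5,"dz": 3,"claw": 60},
  {"dx": -26,"dy": 14.5,"dz": 3,"claw": 60},
  {"dx": -26,"dy": 14.5,"dz": 3,"claw": 60},
  {"dx": -26,"dy": 14.5,"dz": 3,"claw": 60},
  {"dx": -26,"dy": 14.5,"dz": 3,"claw": 60},
  {"dx": -26,"dy": 14.5,"dz": 3,"claw": 60},
  {"dx": -26,"dy": 14.5,"dz": 3,"claw": 60},
  {"dx": -26,"dy": 14.5,"dz": 3,"claw": 60},
  {"dx": -13,"dy": 7.5,"dz": 1.5,"claw": 60},
  {"ay": -7,"az": -0.8,"claw": 60},
  {"ay": -7,"az": -0.8,"claw": 60},
  {"ay": -7,"az": -0.8,"claw": 60},
  {"ay": -7,"az": -0.8,"claw": 60},
  {"ay": -7,"az": -0.8,"claw": 60},
  {"claw": 60},
  {"claw": 60},
])

```text
invalid input at $.steps[0]: expected keys ax, ay, az, dx, dy, dz, claw
```

```bash
cat >> h.py <<'E'
from scipy.spatial.transform import Rotation as Ro
def ypr(yaw,pitch):  # scoop yaw, tool pitch about tool y (deg)
    c,s=np.cos(np.radians(yaw)),np.sin(np.radians(yaw))
    R0=np.array([[-c,-s,0],[-s,c,0],[0,0,-1.]])
    return R0@Ro.from_rotvec([0,np.radians(pitch),0]).as_matrix()
def rel(p,R,tp,tR):
    return (R.T@(np.array(tp)-p)*1000).round(1), np.degrees(Ro.from_matrix(R.T@tR).as_rotvec()).round(2)
def now():
    s=sense(); return np.array(s['tcp_pos']),np.array(s['ee_rot']),s
E
python3 - <<'E'
from h import *
p,R,s=now(); T=ypr(22.5,-35)
g=np.array([.4995,-.3022,.070]); tcp=g+.005*T[:,2]
print(p,R.round(3),s['joints'],s['time_s']); print(rel(p,R,tcp-.06*T[:,2],T), rel(p,R,tcp,T))
# plate circle fit
for n in('top0','side0'):
    c={k:v for k,v in np.load(n+'.npz').items()};P=cloud(c)
    f=c['frame'].astype(int)
    m=(abs(P[...,2]-.04)<.004)&(f.min(-1)>190)&(abs(P[...,0]-.56)<.12)&(abs(P[...,1]+.27)<.12)
    q=P[m][:,:2]; print(n,m.sum(),q.min(0),q.max(0))
E
```

```text
[ 0.19928989 -0.59183742  0.23558342] [[-0.948 -0.319 -0.001]
 [-0.319  0.948  0.002]
 [ 0.     0.002 -1.   ]] [-5.65745065e+01  2.20859802e+01  3.88569198e-01 -2.38040823e-02
 -6.84129215e+01 -1.48173020e+01] 0.1
(array([-345.5,  176.4,  120.8]), array([ -1.08, -34.99,  -3.81])) (array([-379.8,  178.6,  170. ]), array([ -1.08, -34.99,  -3.81]))
top0 759 [ 0.48154025 -0.34723568] [ 0.6308587 -0.1944815]
side0 1209 [ 0.4819444  -0.34594589] [ 0.63485397 -0.19312557]
```

Call:
play_rows([
  {"ax": 0,"ay": 0,"az": 0,"dx": -13,"dy": 7.5,"dz": 1.5,"claw": 60},
  {"ax": 0,"ay": 0,"az": 0,"dx": -26,"dy": 14.5,"dz": 3,"claw": 60},
  {"ax": 0,"ay": 0,"az": 0,"dx": -26,"dy": 14.5,"dz": 3,"claw": 60},
  {"ax": 0,"ay": 0,"az": 0,"dx": -26,"dy": 14.5,"dz": 3,"claw": 60},
  {"ax": 0,"ay": 0,"az": 0,"dx": -26,"dy": 14.5,"dz": 3,"claw": 60},
  {"ax": 0,"ay": 0,"az": 0,"dx": -26,"dy": 14.5,"dz": 3,"claw": 60},
  {"ax": 0,"ay": 0,"az": 0,"dx": -26,"dy": 14.5,"dz": 3,"claw": 60},
  {"ax": 0,"ay": 0,"az": 0,"dx": -26,"dy": 14.5,"dz": 3,"claw": 60},
  {"ax": 0,"ay": 0,"az": 0,"dx": -26,"dy": 14.5,"dz": 3,"claw": 60},
  {"ax": 0,"ay": 0,"az": 0,"dx": -26,"dy": 14.5,"dz": 3,"claw": 60},
  {"ax": 0,"ay": 0,"az": 0,"dx": -26,"dy": 14.5,"dz": 3,"claw": 60},
  {"ax": 0,"ay": 0,"az": 0,"dx": -26,"dy": 14.5,"dz": 3,"claw": 60},
  {"ax": 0,"ay": 0,"az": 0,"dx": -13,"dy": 7.5,"dz": 1.5,"claw": 60},
  {"ax": 0,"ay": -7,"az": -0.8,"dx": 0,"dy": 0,"dz": 0,"claw": 60},
  {"ax": 0,"ay": -7,"az": -0.8,"dx": 0,"dy": 0,"dz": 0,"claw": 60},
  {"ax": 0,"ay": -7,"az": -0.8,"dx": 0,"dy": 0,"dz": 0,"claw": 60},
  {"ax": 0,"ay": -7,"az": -0.8,"dx": 0,"dy": 0,"dz": 0,"claw": 60},
  {"ax": 0,"ay": -7,"az": -0.8,"dx": 0,"dy": 0,"dz": 0,"claw": 60},
  {"ax": 0,"ay": 0,"az": 0,"dx": 0,"dy": 0,"dz": 0,"claw": 60},
  {"ax": 0,"ay": 0,"az": 0,"dx": 0,"dy": 0,"dz": 0,"claw": 60},
])

```text
time_s: 2.1
tcp_pos: [0.4386, -0.3282, 0.2004]
ee_rot: [[-0.755, -0.379, 0.535], [-0.322, 0.925, 0.201], [-0.571, -0.02, -0.821]]
wrist_force: [0.1, -0.1, 0.3]
gripper_width: 0.688
gripper_force: 0.0
```

```bash
python3 - <<'E'
from h import *
p,R,s=now(); T=ypr(22.5,-35)
g=np.array([.4995,-.3022,.070]); tcp=g+.005*T[:,2]
print(p,R.round(3),np.round(s['joints'],1),s['time_s']); print(rel(p,R,tcp-.06*T[:,2],T), rel(p,R,tcp,T))
E
```

```text
[ 0.43864491 -0.32818914  0.20044314] [[-0.755 -0.379  0.535]
 [-0.322  0.925  0.201]
 [-0.571 -0.02  -0.821]] [-38.8  12.7 -12.7 -38.6 -52.   -7.6] 2.1
(array([20.3,  2.6, 89.8]), array([-1.1 , -0.17,  0.46])) (array([ 20.2,   3.8, 149.8]), array([-1.1 , -0.17,  0.46]))
```

Call:
play_rows([
  {"ax": -1.1,"ay": 0,"az": 0.5,"dx": 10,"dy": 1.5,"dz": 10,"claw": 60},
  {"ax": 0,"ay": 0,"az": 0,"dx": 10,"dy": 1.5,"dz": 20,"claw": 60},
  {"ax": 0,"ay": 0,"az": 0,"dx": 0,"dy": 0,"dz": 25,"claw": 60},
  {"ax": 0,"ay": 0,"az": 0,"dx": 0,"dy": 0,"dz": 25,"claw": 60},
  {"ax": 0,"ay": 0,"az": 0,"dx": 0,"dy": 0,"dz": 25,"claw": 60},
  {"ax": 0,"ay": 0,"az": 0,"dx": 0,"dy": 0,"dz": 20,"claw": 60},
  {"ax": 0,"ay": 0,"az": 0,"dx": 0,"dy": 0,"dz": 15,"claw": 60},
  {"ax": 0,"ay": 0,"az": 0,"dx": 0,"dy": 0,"dz": 10,"claw": 60},
  {"ax": 0,"ay": 0,"az": 0,"dx": 0,"dy": 0,"dz": 0,"claw": 60},
  {"ax": 0,"ay": 0,"az": 0,"dx": 0,"dy": 0,"dz": 0,"claw": 60},
])

```text
time_s: 3.1
tcp_pos: [0.5028, -0.2982, 0.0664]
ee_rot: [[-0.756, -0.385, 0.529], [-0.316, 0.923, 0.22], [-0.573, -0.0, -0.82]]
wrist_force: [0.4, -0.2, 1.0]
gripper_width: 0.692
gripper_force: 0.0
```

```bash
python3 - <<'E'
from h import *
p,R,s=now(); T=ypr(22.5,-35)
g=np.array([.4995,-.3022,.070]); tcp=g+.005*T[:,2]
print(p,rel(p,R,tcp,T),s['wrist_force'])
c=snap('side','side1'); x,y,w,h=240,255,100,75
cv2.imwrite('pics/g1.png',cv2.resize(c['frame'][240:340,220:350],(780,600),interpolation=cv2.INTER_CUBIC))
E
```

```text
[ 0.50277225 -0.29818472  0.06636691] (array([ 1.7, -2.5, -0.6]), array([ 0.05, -0.04,  0.12])) [ 0.35691235 -0.24180453  0.98676483]
```

View pics/g1.png

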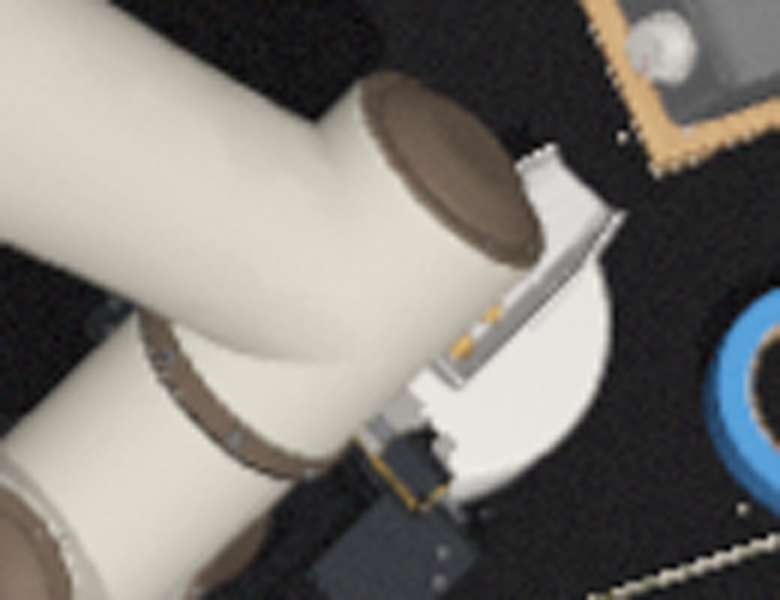

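The wrist covers the grip, and two lumps show at (480,330) in the undisturbed pan. I'll centre the hand, close the fingers and lift.

Call:
play_rows([
  {"ax": 0,"ay": 0,"az": 0,"dx": 1.5,"dy": -2.5,"dz": 0,"claw": 60},
  {"ax": 0,"ay": 0,"az": 0,"dx": 0,"dy": 0,"dz": 0,"claw": 30},
  {"ax": 0,"ay": 0,"az": 0,"dx": 0,"dy": 0,"dz": 0,"claw": 0},
  {"ax": 0,"ay": 0,"az": 0,"dx": 0,"dy": 0,"dz": 0,"claw": 0},
  {"ax": 0,"ay": 0,"az": 0,"dx": 0,"dy": 0,"dz": 0,"claw": 0},
  {"ax": 0,"ay": 0,"az": 0,"dx": 0,"dy": 0,"dz": 0,"claw": 0},
  {"ax": 0,"ay": 0,"az": 0,"dx": 0,"dy": 0,"dz": 0,"claw": 0},
  {"ax": 0,"ay": 0,"az": 0,"dx": 0,"dy": 0,"dz": 0,"claw": 0},
])

```text
time_s: 3.95
tcp_pos: [0.5025, -0.3007, 0.0653]
ee_rot: [[-0.757, -0.384, 0.529], [-0.315, 0.923, 0.221], [-0.573, 0.0, -0.819]]
wrist_force: [-0.1, -1.0, 0.3]
gripper_width: 0.167
gripper_force: 29.9
```

Call:
play_rows([
  {"ax": 0,"ay": 0,"az": 0,"dx": -2.9,"dy": 0,"dz": -4.1,"claw": 0},
  {"ax": 0,"ay": 0,"az": 0,"dx": -5.7,"dy": 0,"dz": -8.2,"claw": 0},
  {"ax": 0,"ay": 0,"az": 0,"dx": -8.6,"dy": 0,"dz": -12.3,"claw": 0},
  {"ax": 0,"ay": 0,"az": 0,"dx": -8.6,"dy": 0,"dz": -12.3,"claw": 0},
  {"ax": 0,"ay": 0,"az": 0,"dx": -8.6,"dy": 0,"dz": -12.3,"claw": 0},
  {"ax": 0,"ay": 0,"az": 0,"dx": -8.6,"dy": 0,"dz": -12.3,"claw": 0},
  {"ax": 0,"ay": 0,"az": 0,"dx": -8.6,"dy": 0,"dz": -12.3,"claw": 0},
  {"ax": 0,"ay": 0,"az": 0,"dx": -8.6,"dy": 0,"dz": -12.3,"claw": 0},
  {"ax": 0,"ay": 0,"az": 0,"dx": -8.6,"dy": 0,"dz": -12.3,"claw": 0},
  {"ax": 0,"ay": 0,"az": 0,"dx": -8.6,"dy": 0,"dz": -12.3,"claw": 0},
  {"ax": 0,"ay": 0,"az": 0,"dx": -8.6,"dy": 0,"dz": -12.3,"claw": 0},
  {"ax": 0,"ay": 0,"az": 0,"dx": -8.6,"dy": 0,"dz": -12.3,"claw": 0},
  {"ax": 0,"ay": 0,"az": 0,"dx": -5.7,"dy": 0,"dz": -8.2,"claw": 0},
  {"ax": 0,"ay": 0,"az": 0,"dx": -2.9,"dy": 0,"dz": -4.1,"claw": 0},
  {"ax": 0,"ay": 0,"az": 0,"dx": 0,"dy": 0,"dz": 0,"claw": 0},
  {"ax": 0,"ay": 0,"az": 0,"dx": 0,"dy": 0,"dz": 0,"claw": 0},
])

```text
time_s: 5.55
tcp_pos: [0.5022, -0.3007, 0.2447]
ee_rot: [[-0.757, -0.384, 0.528], [-0.314, 0.923, 0.221], [-0.573, 0.001, -0.82]]
wrist_force: [0.1, -0.3, -1.8]
gripper_width: 0.171
gripper_force: 29.9
```

```bash
python3 - <<'E'
from h import *
p,R,s=now(); print(p,R.round(3),s['wrist_force'],s['moment'],np.round(s['joints'],1))
a=snap('side','side2');c=snap('top','top2')
P=cloud(c);Pa=cloud(a)
for Q,cc in((P,c),(Pa,a)):
    f=cc['frame'].astype(int)
    m=(Q[...,2]>.15)&(Q[...,2]<.35)&(abs(Q[...,0]-.6)<.1)&(abs(Q[...,1]+.24)<.1)&(f[...,2]>f[...,0]+60)
    print('lumps',m.sum(),np.median(Q[m],0) if m.any() else 0)
cv2.imwrite('pics/l2.png',np.hstack([cv2.resize(a['frame'][200:330,230:360],(400,400)),cv2.resize(c['frame'][110:240,270:400],(400,400))]))
E
```

```text
[ 0.50220043 -0.30065216  0.24468559] [[-0.757 -0.384  0.528]
 [-0.314  0.923  0.221]
 [-0.573  0.001 -0.82 ]] [ 0.12829749 -0.34989066 -1.82055543] [-0.63624106  1.50411977  0.00303991] [-31.4  12.3  -7.3 -35.1 -53.7 -19. ]
lumps 64 [ 0.56885554 -0.27304564  0.22931341]
lumps 82 [ 0.57060465 -0.27316015  0.23125209]
```

View pics/l2.png

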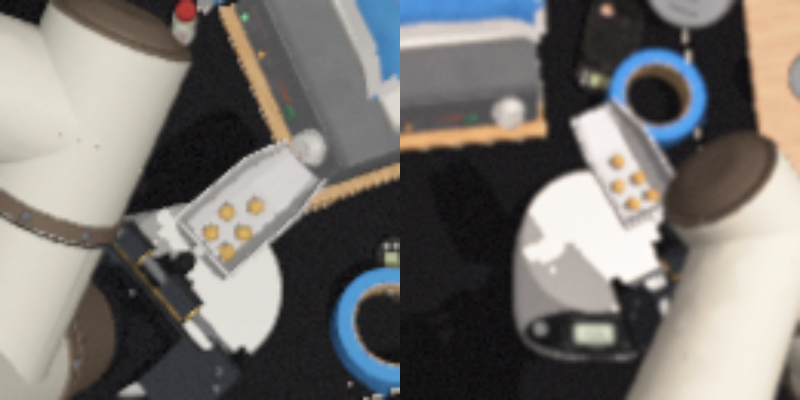

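The lift worked: all five lumps are in the level scoop, seen at (230,235) on the left and (630,185) on the right. Next I'll plan the crossing, turning to yaw 45° so the hand stays clear of the splash board, and then the pour.

```bash
cat >> h.py <<'E'
def tcp_for_lip(lip,yaw,tilt,base=-35):
    # grasp point from lip in scoop axes (-156,0,18) mm, tilt = nose down
    a=np.radians(yaw); d=np.array([np.cos(a),np.sin(a),0]); t=np.radians(tilt)
    R=ypr(yaw,base+tilt)
    sx=d*np.cos(t)+np.array([0,0,-np.sin(t)]); sz=d*np.sin(t)+np.array([0,0,np.cos(t)])
    return np.array(lip)-.156*sx+.018*sz+.005*R[:,2],R
def plan(p,R,way):
    for tp,tR in way:
        d,a=rel(p,R,tp,tR); print('d',d,'a',a); p=p+R@(d/1000); R=R@Ro.from_rotvec(np.radians(a)).as_matrix()
def lerp(A,B,n):
    from scipy.spatial.transform import Slerp
    S=Slerp([0,1],Ro.from_matrix([A[1],B[1]]))
    return [(A[0]+(B[0]-A[0])*i/n,S(i/n).as_matrix()) for i in range(1,n+1)]
E
python3 - <<'E'
from h import *
p,R,s=now(); d=np.array([.707,.707,0])
B=tcp_for_lip(np.array([.570,.186,.215])-.022*d,45,0)
print(B[0]); plan(p,R,lerp((p,R),B,18))
E
```

```text
[0.44616524 0.06216524 0.22890424]
d [-3.5 19.8  3.5] a [-0.71 -0.   -1.02]
d [-3.8 19.7  3.8] a [-0.71 -0.01 -1.03]
d [-4.2 19.6  4. ] a [-0.71 -0.   -1.02]
d [-4.5 19.4  4.2] a [-0.71 -0.   -1.03]
d [-4.9 19.3  4.5] a [-0.7  -0.01 -1.02]
d [-5.2 19.2  4.8] a [-0.71 -0.   -1.02]
d [-5.6 19.   4.9] a [-0.71 -0.   -1.03]
d [-5.9 18.8  5.2] a [-0.71 -0.01 -1.02]
d [-6.2 18.7  5.5] a [-0.71 -0.   -1.03]
d [-6.6 18.5  5.6] a [-0.71 -0.01 -1.02]
d [-6.9 18.3  5.9] a [-0.71  0.   -1.02]
d [-7.2 18.1  6.1] a [-0.71 -0.   -1.03]
d [-7.6 17.8  6.4] a [-0.71 -0.01 -1.02]
d [-7.8 17.7  6.5] a [-0.71  0.   -1.03]
d [-8.2 17.4  6.8] a [-0.7  -0.   -1.02]
d [-8.5 17.2  7. ] a [-0.71 -0.01 -1.02]
d [-8.8 17.   7.2] a [-0.71 -0.   -1.03]
d [-9.  16.7  7.4] a [-0.71 -0.   -1.02]
```

Call:
play_rows([
  {"ax": -0.7,"ay": 0,"az": -1,"dx": -1.8,"dy": 10,"dz": 1.8,"claw": 0},
  {"ax": -0.7,"ay": 0,"az": -1,"dx": -3.8,"dy": 19.8,"dz": 3.7,"claw": 0},
  {"ax": -0.7,"ay": 0,"az": -1,"dx": -4,"dy": 19.6,"dz": 4,"claw": 0},
  {"ax": -0.7,"ay": 0,"az": -1,"dx": -4.4,"dy": 19.5,"dz": 4.2,"claw": 0},
  {"ax": -0.7,"ay": 0,"az": -1,"dx": -4.8,"dy": 19.4,"dz": 4.5,"claw": 0},
  {"ax": -0.7,"ay": 0,"az": -1,"dx": -5.1,"dy": 19.2,"dz": 4.7,"claw": 0},
  {"ax": -0.7,"ay": 0,"az": -1,"dx": -5.5,"dy": 19,"dz": 5,"claw": 0},
  {"ax": -0.7,"ay": 0,"az": -1,"dx": -5.8,"dy": 18.9,"dz": 5.2,"claw": 0},
  {"ax": -0.7,"ay": 0,"az": -1,"dx": -6.1,"dy": 18.7,"dz": 5.4,"claw": 0},
  {"ax": -0.7,"ay": 0,"az": -1,"dx": -6.5,"dy": 18.5,"dz": 5.6,"claw": 0},
  {"ax": -0.7,"ay": 0,"az": -1,"dx": -6.8,"dy": 18.3,"dz": 5.9,"claw": 0},
  {"ax": -0.7,"ay": 0,"az": -1,"dx": -7.2,"dy": 18.1,"dz": 6.1,"claw": 0},
  {"ax": -0.7,"ay": 0,"az": -1,"dx": -7.5,"dy": 17.9,"dz": 6.3,"claw": 0},
  {"ax": -0.7,"ay": 0,"az": -1,"dx": -7.8,"dy": 17.7,"dz": 6.5,"claw": 0},
  {"ax": -0.7,"ay": 0,"az": -1,"dx": -8.1,"dy": 17.5,"dz": 6.7,"claw": 0},
  {"ax": -0.7,"ay": 0,"az": -1,"dx": -8.4,"dy": 17.2,"dz": 7,"claw": 0},
  {"ax": -0.7,"ay": 0,"az": -1,"dx": -8.8,"dy": 17,"dz": 7.2,"claw": 0},
  {"ax": -0.7,"ay": 0,"az": -1,"dx": -9,"dy": 16.8,"dz": 7.4,"claw": 0},
  {"ax": -0.7,"ay": 0,"az": -1,"dx": -4.5,"dy": 8.3,"dz": 3.7,"claw": 0},
  {"ax": 0,"ay": 0,"az": 0,"dx": 0,"dy": 0,"dz": 0,"claw": 0},
])

```text
time_s: 7.65
tcp_pos: [0.4452, 0.0633, 0.2291]
ee_rot: [[-0.57, -0.719, 0.398], [-0.589, 0.695, 0.413], [-0.573, 0.001, -0.819]]
wrist_force: [0.8, 0.1, -2.3]
gripper_width: 0.169
gripper_force: 29.9
```

```bash
python3 - <<'E'
from h import *
p,R,s=now(); print(p,R.round(3),s['wrist_force'],np.round(s['joints'],1))
a=snap('side','side3');c=snap('top','top3')
for cc in(c,a):
    Q=cloud(cc); f=cc['frame'].astype(int)
    m=(Q[...,2]>.19)&(Q[...,2]<.35)&(abs(Q[...,0]-.5)<.1)&(abs(Q[...,1]-.1)<.12)
    l=m&(f[...,2]>f[...,0]+60); print('lumps',l.sum(),np.median(Q[l],0) if l.any() else 0)
    # farthest points of the scoop along yaw 45
    q=Q[m&(Q[...,2]<.25)]; k=(q[:,:2]@[.707,.707]).argsort()[-8:]; print(q[k].round(3).tolist())
cv2.imwrite('pics/l3.png',np.hstack([cv2.resize(a['frame'][80:240,160:320],(400,400)),cv2.resize(c['frame'][120:280,140:300],(400,400))]))
d=np.array([.707,.707,0])
L=lambda b,z,t:tcp_for_lip(np.array([.570,.186,z])-b*d,45,t)
W=[L(.022,.215-.003*i,5*i) for i in range(1,13)]
plan(p,R,W)
E
```

```text
[0.44518062 0.0633188  0.22905163] [[-0.57  -0.719  0.398]
 [-0.589  0.695  0.413]
 [-0.573  0.001 -0.819]] [ 0.75797227  0.11180897 -2.26717843] [ 14.7  -4.2 -30.1 -29.7 -37.  -39.1]
lumps 70 [0.49497795 0.11136301 0.21477413]
[[0.559, 0.162, 0.218], [0.564, 0.159, 0.221], [0.557, 0.166, 0.213], [0.555, 0.169, 0.213], [0.536, 0.188, 0.224], [0.552, 0.172, 0.212], [0.566, 0.158, 0.225], [0.549, 0.175, 0.212]]
lumps 65 [0.49458121 0.11254458 0.21579888]
[[0.535, 0.191, 0.228], [0.551, 0.175, 0.212], [0.563, 0.164, 0.217], [0.566, 0.162, 0.223], [0.552, 0.177, 0.215], [0.556, 0.172, 0.214], [0.538, 0.191, 0.221], [0.569, 0.162, 0.223]]
d [-7.2 -1.5 -7.4] a [0.56 4.98 0.8 ]
d [-7.6 -0.  -7.2] a [-0.  5.  0.]
d [-7.8 -0.  -7.2] a [-0.  5.  0.]
d [-8.1 -0.  -7. ] a [-0.  5.  0.]
d [-8.3 -0.  -7. ] a [-0.  5.  0.]
d [-8.6 -0.  -6.9] a [-0.  5.  0.]
d [-8.8 -0.  -6.8] a [-0.  5.  0.]
d [-9.1 -0.  -6.9] a [-0.  5.  0.]
d [-9.3 -0.  -6.9] a [-0.  5.  0.]
d [-9.7 -0.  -6.9] a [-0.  5.  0.]
d [-9.8 -0.  -6.9] a [-0.  5.  0.]
d [-10.1  -0.   -7.1] a [-0.  5.  0.]
```

View pics/l3.png

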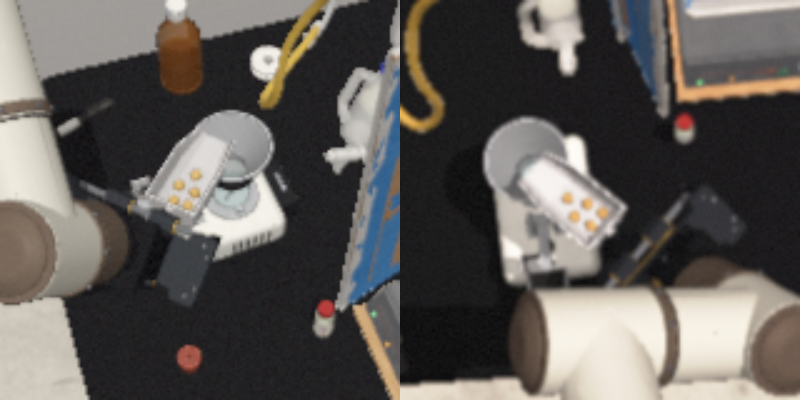

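The lip sits over the funnel's near half, at about (0.553, 0.174), with all five lumps aboard. I'll tilt about the lip to 40°, then continue more slowly.

Call:
play_rows([
  {"ax": 0.6,"ay": 5,"az": 0.8,"dx": -7.2,"dy": -1.5,"dz": -7.4,"claw": 0},
  {"ax": 0,"ay": 5,"az": 0,"dx": -7.6,"dy": 0,"dz": -7.2,"claw": 0},
  {"ax": 0,"ay": 5,"az": 0,"dx": -7.8,"dy": 0,"dz": -7.2,"claw": 0},
  {"ax": 0,"ay": 5,"az": 0,"dx": -8.1,"dy": 0,"dz": -7,"claw": 0},
  {"ax": 0,"ay": 5,"az": 0,"dx": -8.3,"dy": 0,"dz": -7,"claw": 0},
  {"ax": 0,"ay": 5,"az": 0,"dx": -8.6,"dy": 0,"dz": -6.9,"claw": 0},
  {"ax": 0,"ay": 5,"az": 0,"dx": -8.8,"dy": 0,"dz": -6.8,"claw": 0},
  {"ax": 0,"ay": 5,"az": 0,"dx": -9.1,"dy": 0,"dz": -6.9,"claw": 0},
  {"ax": 0,"ay": 0,"az": 0,"dx": 0,"dy": 0,"dz": 0,"claw": 0},
  {"ax": 0,"ay": 0,"az": 0,"dx": 0,"dy": 0,"dz": 0,"claw": 0},
])

```text
time_s: 8.75
tcp_pos: [0.4792, 0.0923, 0.2994]
ee_rot: [[-0.708, -0.704, -0.062], [-0.701, 0.711, -0.062], [0.088, -0.0, -0.996]]
wrist_force: [-1.0, -0.6, -1.1]
gripper_width: 0.167
gripper_force: 29.9
```

```bash
python3 - <<'E'
from h import *
p,R,s=now(); print(p,s['wrist_force'],np.round(s['joints'],1))
d=np.array([.707,.707,0])
print(rel(p,R,*tcp_for_lip(np.array([.570,.186,.191])-.022*d,45,40)))
for n in('side','top'):
    cc=snap(n,n+'4'); Q=cloud(cc); f=cc['frame'].astype(int)
    l=(f[...,2]>f[...,0]+60)&(abs(Q[...,0]-.53)<.12)&(abs(Q[...,1]-.15)<.12); print('lumps',l.sum(),Q[l].round(2)[::8].tolist())
E
```

```text
[0.47923358 0.09229939 0.29937811] [-0.9715948  -0.55151587 -1.11286928] [ 30.8   8.4  -9.9   1.3 -76.6 -76.4]
(array([-0. ,  2.1, -0.7]), array([ 0.02, -0.04, -0.28]))
lumps 24 [[0.44, 0.11, 0.39], [0.46, 0.09, 0.38], [0.49, 0.06, 0.39]]
lumps 0 []
```

Call:
play_rows([
  {"ax": 0,"ay": 2.5,"az": 0,"dx": -4.6,"dy": 1,"dz": -3.4,"claw": 0},
  {"ax": 0,"ay": 2.5,"az": 0,"dx": -4.7,"dy": 1,"dz": -3.4,"claw": 0},
  {"ax": 0,"ay": 2.5,"az": 0,"dx": -4.8,"dy": 0,"dz": -3.4,"claw": 0},
  {"ax": 0,"ay": 2.5,"az": 0,"dx": -4.9,"dy": 0,"dz": -3.4,"claw": 0},
  {"ax": 0,"ay": 0,"az": 0,"dx": 0,"dy": 0,"dz": 0,"claw": 0},
  {"ax": 0,"ay": 0,"az": 0,"dx": 0,"dy": 0,"dz": 0,"claw": 0},
  {"ax": 0,"ay": 2.5,"az": 0,"dx": -4.9,"dy": 0,"dz": -3.5,"claw": 0},
  {"ax": 0,"ay": 2.5,"az": 0,"dx": -4.9,"dy": 0,"dz": -3.5,"claw": 0},
  {"ax": 0,"ay": 0,"az": 0,"dx": 0,"dy": 0,"dz": 0,"claw": 0},
  {"ax": 0,"ay": 0,"az": 0,"dx": 0,"dy": 0,"dz": 0,"claw": 0},
  {"ax": 0,"ay": 2.5,"az": 0,"dx": -5,"dy": 0,"dz": -3.5,"claw": 0},
  {"ax": 0,"ay": 2.5,"az": 0,"dx": -5,"dy": 0,"dz": -3.5,"claw": 0},
  {"ax": 0,"ay": 0,"az": 0,"dx": 0,"dy": 0,"dz": 0,"claw": 0},
  {"ax": 0,"ay": 0,"az": 0,"dx": 0,"dy": 0,"dz": 0,"claw": 0},
  {"ax": 0,"ay": 0,"az": 0,"dx": 0,"dy": 0,"dz": 0,"claw": 0},
  {"ax": 0,"ay": 0,"az": 0,"dx": 0,"dy": 0,"dz": 0,"claw": 0},
])

```text
time_s: 10.45
tcp_pos: [0.5084, 0.1245, 0.3181]
ee_rot: [[-0.644, -0.704, -0.299], [-0.638, 0.71, -0.298], [0.422, -0.001, -0.907]]
wrist_force: [-0.3, 0.3, -1.2]
gripper_width: 0.167
gripper_force: 29.9
```

```bash
python3 - <<'E'
from h import *
p,R,s=now(); print(p,s['wrist_force'],np.round(s['joints'],1))
d=np.array([.707,.707,0])
print(rel(p,R,*tcp_for_lip(np.array([.570,.186,.179])-.022*d,45,60)))
a=snap('side','side5');c=snap('top','top5')
cv2.imwrite('pics/l5.png',np.hstack([cv2.resize(a['frame'][100:200,200:300],(400,400)),cv2.resize(c['frame'][140:240,150:250],(400,400))]))
E
```

```text
[0.50838708 0.12451851 0.3181481 ] [-0.32577548  0.26912991 -1.20080251] [ 34.2  21.1   5.    4.6 -98.5 -79.7]
(array([-0.3, -0.1, -0.6]), array([ 0.03,  0.06, -0.24]))
```

View pics/l5.png

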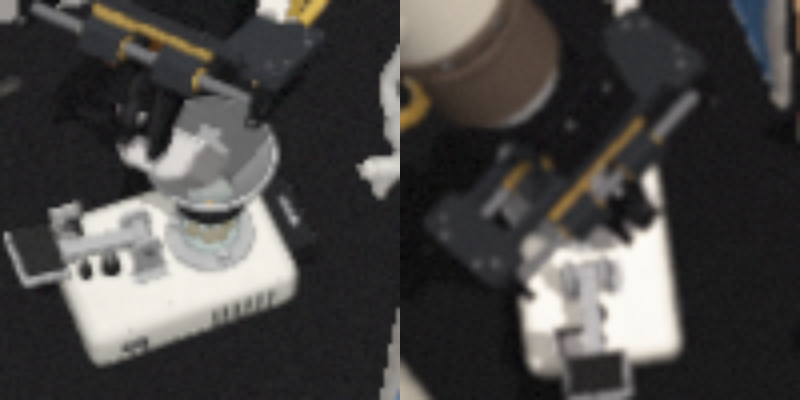

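Lumps show through the jar's glass at (200,230) on the left, the funnel looks clear, and the hand is well off the splash board. I'll tilt back and check that the scoop is empty.

```bash
python3 - <<'E'
from h import *
p,R,s=now(); d=np.array([.707,.707,0])
L=lambda b,z,t:tcp_for_lip(np.array([.570,.186,z])-b*d,45,t)
plan(p,R,[L(.022,.181+.006*i,60-7.5*i) for i in range(1,9)])
E
```

```text
d [15.3 -0.2  8.3] a [ 0.02 -7.46 -0.24]
d [13.7 -0.  10.4] a [-0.  -7.5  0. ]
d [13.  -0.  10.3] a [-0.  -7.5  0. ]
d [12.2 -0.  10.2] a [-0.  -7.5  0. ]
d [11.5 -0.  10.2] a [-0.  -7.5  0. ]
d [10.6 -0.  10.3] a [-0.  -7.5  0. ]
d [ 9.9  0.  10.6] a [-0.  -7.5  0. ]
d [ 9.2  0.  10.8] a [-0.  -7.5  0. ]
```

Call:
play_rows([
  {"ax": 0,"ay": -7.5,"az": -0.2,"dx": 15.3,"dy": 0,"dz": 8.3,"claw": 0},
  {"ax": 0,"ay": -7.5,"az": 0,"dx": 13.7,"dy": 0,"dz": 10.4,"claw": 0},
  {"ax": 0,"ay": -7.5,"az": 0,"dx": 13,"dy": 0,"dz": 10.3,"claw": 0},
  {"ax": 0,"ay": -7.5,"az": 0,"dx": 12.2,"dy": 0,"dz": 10.2,"claw": 0},
  {"ax": 0,"ay": -7.5,"az": 0,"dx": 11.5,"dy": 0,"dz": 10.2,"claw": 0},
  {"ax": 0,"ay": -7.5,"az": 0,"dx": 10.6,"dy": 0,"dz": 10.3,"claw": 0},
  {"ax": 0,"ay": -7.5,"az": 0,"dx": 9.9,"dy": 0,"dz": 10.6,"claw": 0},
  {"ax": 0,"ay": -7.5,"az": 0,"dx": 9.2,"dy": 0,"dz": 10.8,"claw": 0},
  {"ax": 0,"ay": 0,"az": 0,"dx": 0,"dy": 0,"dz": 0,"claw": 0},
  {"ax": 0,"ay": 0,"az": 0,"dx": 0,"dy": 0,"dz": 0,"claw": 0},
])

```text
time_s: 11.55
tcp_pos: [0.4467, 0.0616, 0.244]
ee_rot: [[-0.583, -0.706, 0.402], [-0.582, 0.708, 0.4], [-0.567, -0.001, -0.824]]
wrist_force: [0.7, 1.1, 0.3]
gripper_width: 0.169
gripper_force: 29.9
```

```bash
python3 - <<'E'
from h import *
p,R,s=now(); print(p,R.round(3),s['wrist_force'],np.round(s['joints'],1))
a=snap('side','side6');c=snap('top','top6')
cv2.imwrite('pics/l6.png',np.hstack([cv2.resize(a['frame'][90:190,200:300],(400,400),interpolation=3),cv2.resize(c['frame'][150:250,150:250],(400,400),interpolation=3)]))
# reverse crossing: to above the placing pose
g=np.array([.4995,-.3022,.070])-[.015,.0,0]
T=ypr(22.5,-35); tcp=g+.005*T[:,2]
B=(tcp+[0,0,.18],T); print(B[0]); plan(p,R,lerp((p,R),B,18))
E
```

```text
[0.44667388 0.06164581 0.24397721] [[-0.583 -0.706  0.402]
 [-0.582  0.708  0.4  ]
 [-0.567 -0.001 -0.824]] [0.69916092 1.06951308 0.28145855] [ 15.8  -5.5 -29.6 -26.7 -37.9 -43.7]
[ 0.48714958 -0.30110251  0.24590424]
d [ 10.4 -15.9  -7.2] a [ 0.71 -0.03  1.03]
d [ 10.  -16.1  -7.1] a [ 0.71 -0.02  1.02]
d [  9.8 -16.4  -6.9] a [ 0.71 -0.03  1.03]
d [  9.5 -16.6  -6.6] a [ 0.71 -0.02  1.02]
d [  9.2 -16.9  -6.5] a [ 0.71 -0.03  1.03]
d [  8.8 -17.1  -6.2] a [ 0.71 -0.02  1.02]
d [  8.6 -17.4  -6. ] a [ 0.71 -0.03  1.03]
d [  8.2 -17.6  -5.9] a [ 0.7  -0.02  1.02]
d [  7.9 -17.8  -5.6] a [ 0.71 -0.03  1.03]
d [  7.6 -18.   -5.4] a [ 0.71 -0.02  1.02]
d [  7.3 -18.2  -5.1] a [ 0.71 -0.03  1.03]
d [  7.  -18.4  -5. ] a [ 0.71 -0.03  1.02]
d [  6.6 -18.6  -4.7] a [ 0.71 -0.02  1.03]
d [  6.2 -18.8  -4.5] a [ 0.71 -0.03  1.02]
d [  6.  -18.9  -4.3] a [ 0.71 -0.02  1.03]
d [  5.6 -19.   -4. ] a [ 0.71 -0.03  1.02]
d [  5.2 -19.3  -3.8] a [ 0.71 -0.02  1.03]
d [  4.9 -19.3  -3.5] a [ 0.71 -0.03  1.02]
```

View pics/l6.png

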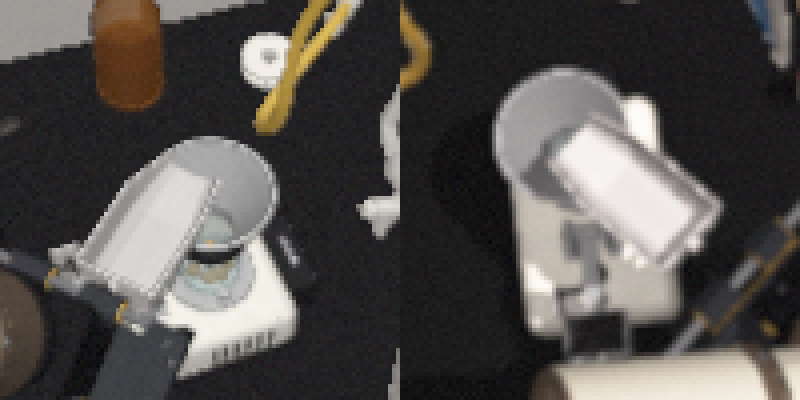

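The scoop is empty. Lumps lie in the jar at (210,270), and one spot shows through the spout at (210,243), which I'll check once the scoop is out of the way. Crossing back now.

Call:
play_rows([
  {"ax": 0.7,"ay": 0,"az": 1,"dx": 5.2,"dy": -8,"dz": -3.6,"claw": 0},
  {"ax": 0.7,"ay": 0,"az": 1,"dx": 10.2,"dy": -16,"dz": -7.2,"claw": 0},
  {"ax": 0.7,"ay": 0,"az": 1,"dx": 9.9,"dy": -16.3,"dz": -7,"claw": 0},
  {"ax": 0.7,"ay": 0,"az": 1,"dx": 9.6,"dy": -16.5,"dz": -6.8,"claw": 0},
  {"ax": 0.7,"ay": 0,"az": 1,"dx": 9.3,"dy": -16.8,"dz": -6.5,"claw": 0},
  {"ax": 0.7,"ay": 0,"az": 1,"dx": 9,"dy": -17,"dz": -6.3,"claw": 0},
  {"ax": 0.7,"ay": 0,"az": 1,"dx": 8.7,"dy": -17.2,"dz": -6.1,"claw": 0},
  {"ax": 0.7,"ay": 0,"az": 1,"dx": 8.4,"dy": -17.5,"dz": -5.9,"claw": 0},
  {"ax": 0.7,"ay": 0,"az": 1,"dx": 8.1,"dy": -17.7,"dz": -5.7,"claw": 0},
  {"ax": 0.7,"ay": 0,"az": 1,"dx": 7.8,"dy": -17.9,"dz": -5.5,"claw": 0},
  {"ax": 0.7,"ay": 0,"az": 1,"dx": 7.4,"dy": -18.1,"dz": -5.3,"claw": 0},
  {"ax": 0.7,"ay": 0,"az": 1,"dx": 7.1,"dy": -18.3,"dz": -5,"claw": 0},
  {"ax": 0.7,"ay": 0,"az": 1,"dx": 6.8,"dy": -18.5,"dz": -4.8,"claw": 0},
  {"ax": 0.7,"ay": 0,"az": 1,"dx": 6.4,"dy": -18.7,"dz": -4.6,"claw": 0},
  {"ax": 0.7,"ay": 0,"az": 1,"dx": 6.1,"dy": -18.9,"dz": -4.4,"claw": 0},
  {"ax": 0.7,"ay": 0,"az": 1,"dx": 5.8,"dy": -19,"dz": -4.2,"claw": 0},
  {"ax": 0.7,"ay": 0,"az": 1,"dx": 5.4,"dy": -19.2,"dz": -3.9,"claw": 0},
  {"ax": 0.7,"ay": 0,"az": 1,"dx": 5,"dy": -19.3,"dz": -3.7,"claw": 0},
  {"ax": 0,"ay": 0,"az": 0,"dx": 2.5,"dy": -9.7,"dz": -1.8,"claw": 0},
  {"ax": 0,"ay": 0,"az": 0,"dx": 0,"dy": 0,"dz": 0,"claw": 0},
])

```text
time_s: 13.65
tcp_pos: [0.4854, -0.3015, 0.2449]
ee_rot: [[-0.758, -0.391, 0.522], [-0.323, 0.92, 0.221], [-0.567, -0.001, -0.824]]
wrist_force: [-0.3, 0.2, 0.0]
gripper_width: 0.169
gripper_force: 29.9
```

```bash
python3 - <<'E'
from h import *
p,R,s=now(); print(p,R.round(3),s['wrist_force'])
a=snap('side','side7');c=snap('top','top7')
cv2.imwrite('pics/l7.png',np.hstack([cv2.resize(a['frame'][110:190,210:290],(400,400),interpolation=3),cv2.resize(c['frame'][155:235,155:235],(400,400),interpolation=3)]))
for n,cc in(('s',a),('t',c)):
    f=cc['frame'].astype(int);Q=cloud(cc)
    l=(f[...,2]>f[...,0]+35)&(abs(Q[...,0]-.57)<.06)&(abs(Q[...,1]-.186)<.06)
    v,u=np.nonzero(l); print(n,[(x,y,*Q[y,x].round(3).tolist()) for x,y in zip(u,v)])
g=np.array([.4845,-.3022,.070]); T=ypr(22.5,-35); tcp=g+.005*T[:,2]
print(rel(p,R,tcp,T))
E
```

```text
[ 0.48540234 -0.3014752   0.24489567] [[-0.758 -0.391  0.522]
 [-0.323  0.92   0.221]
 [-0.567 -0.001 -0.824]] [-0.31119931  0.20370612  0.00451358]
s [(np.int64(252), np.int64(150), 0.578, 0.205, 0.079)]
t [(np.int64(196), np.int64(185), 0.59, 0.18, 0.075), (np.int64(195), np.int64(186), 0.587, 0.183, 0.076), (np.int64(196), np.int64(186), 0.586, 0.18, 0.079), (np.int64(197), np.int64(186), 0.586, 0.176, 0.08), (np.int64(195), np.int64(187), 0.584, 0.184, 0.073), (np.int64(196), np.int64(187), 0.582, 0.18, 0.081), (np.int64(197), np.int64(187), 0.582, 0.176, 0.083), (np.int64(195), np.int64(188), 0.581, 0.184, 0.075), (np.int64(196), np.int64(188), 0.579, 0.18, 0.081), (np.int64(197), np.int64(188), 0.579, 0.177, 0.077), (np.int64(198), np.int64(188), 0.579, 0.173, 0.079), (np.int64(189), np.int64(189), 0.58, 0.204, 0.07), (np.int64(190), np.int64(189), 0.578, 0.2, 0.078), (np.int64(191), np.int64(189), 0.578, 0.197, 0.075), (np.int64(192), np.int64(189), 0.579, 0.194, 0.072), (np.int64(197), np.int64(189), 0.575, 0.176, 0.084), (np.int64(198), np.int64(189), 0.576, 0.174, 0.078), (np.int64(189), np.int64(190), 0.573, 0.202, 0.083), (np.int64(190), np.int64(190), 0.573, 0.199, 0.084), (np.int64(191), np.int64(190), 0.574, 0.196, 0.078), (np.int64(192), np.int64(190), 0.574, 0.193, 0.077), (np.int64(189), np.int64(191), 0.571, 0.203, 0.077), (np.int64(190), np.int64(191), 0.572, 0.2, 0.075), (np.int64(191), np.int64(191), 0.571, 0.197, 0.077), (np.int64(192), np.int64(191), 0.572, 0.194, 0.07), (np.int64(190), np.int64(192), 0.567, 0.2, 0.08), (np.int64(191), np.int64(192), 0.567, 0.197, 0.079)]
(array([ 1.001e+02, -1.000e-01,  1.484e+02]), array([ 0.23, -0.45,  0.47]))
```

View pics/l7.png

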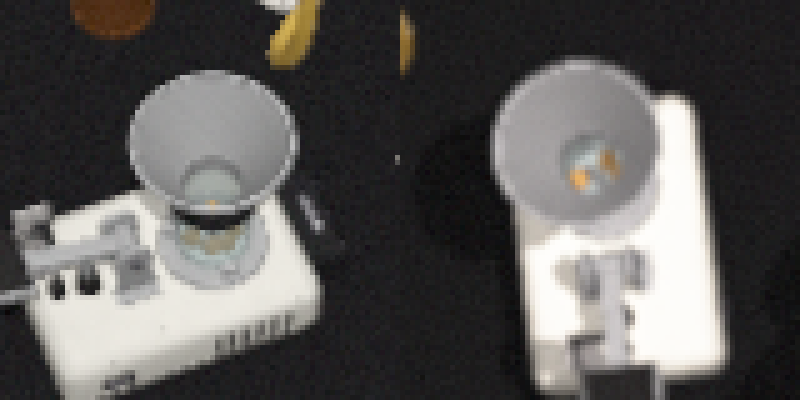

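The funnel is clear. The lumps show through the spout at (213,203) on the left and (580,180)/(610,160) on the right, about 75–84 mm high, so they lie in the jar. The paddle is still up. I'll lower the scoop onto the plate.

Call:
play_rows([
  {"ax": 0.2,"ay": -0.4,"az": 0.5,"dx": 4,"dy": 0,"dz": 6,"claw": 0},
  {"ax": 0,"ay": 0,"az": 0,"dx": 10,"dy": 0,"dz": 14.8,"claw": 0},
  {"ax": 0,"ay": 0,"az": 0,"dx": 12,"dy": 0,"dz": 17.8,"claw": 0},
  {"ax": 0,"ay": 0,"az": 0,"dx": 12,"dy": 0,"dz": 17.8,"claw": 0},
  {"ax": 0,"ay": 0,"az": 0,"dx": 12,"dy": 0,"dz": 17.8,"claw": 0},
  {"ax": 0,"ay": 0,"az": 0,"dx": 12,"dy": 0,"dz": 17.8,"claw": 0},
  {"ax": 0,"ay": 0,"az": 0,"dx": 12,"dy": 0,"dz": 17.8,"claw": 0},
  {"ax": 0,"ay": 0,"az": 0,"dx": 10,"dy": 0,"dz": 14.8,"claw": 0},
  {"ax": 0,"ay": 0,"az": 0,"dx": 7,"dy": 0,"dz": 10,"claw": 0},
  {"ax": 0,"ay": 0,"az": 0,"dx": 4,"dy": 0,"dz": 6,"claw": 0},
  {"ax": 0,"ay": 0,"az": 0,"dx": 2,"dy": 0,"dz": 3,"claw": 0},
  {"ax": 0,"ay": 0,"az": 0,"dx": 1,"dy": 0,"dz": 1.5,"claw": 0},
  {"ax": 0,"ay": 0,"az": 0,"dx": 0,"dy": 0,"dz": 0,"claw": 0},
  {"ax": 0,"ay": 0,"az": 0,"dx": 0,"dy": 0,"dz": 0,"claw": 0},
])

```text
time_s: 15.15
tcp_pos: [0.4879, -0.2993, 0.0709]
ee_rot: [[-0.756, -0.383, 0.531], [-0.314, 0.924, 0.22], [-0.574, -0.001, -0.819]]
wrist_force: [-0.1, -0.2, -0.5]
gripper_width: 0.17
gripper_force: 29.9
```

```bash
python3 - <<'E'
from h import *
p,R,s=now(); print(p,R.round(3),s['wrist_force'])
g=np.array([.4845,-.3022,.070]); T=ypr(22.5,-35); tcp=g+.005*T[:,2]
print(rel(p,R,tcp,T))
E
```

```text
[ 0.48792276 -0.29929821  0.07089476] [[-0.756 -0.383  0.531]
 [-0.314  0.924  0.22 ]
 [-0.574 -0.001 -0.819]] [-0.08615079 -0.24605805 -0.49921675]
(array([ 4. , -1.4,  3.3]), array([-0.01,  0.05,  0.04]))
```

Call:
play_rows([
  {"ax": 0,"ay": 0,"az": 0,"dx": 1.2,"dy": 0,"dz": 1.6,"claw": 0},
  {"ax": 0,"ay": 0,"az": 0,"dx": 1,"dy": 0,"dz": 1.5,"claw": 0},
  {"ax": 0,"ay": 0,"az": 0,"dx": 0.6,"dy": 0,"dz": 0.8,"claw": 0},
  {"ax": 0,"ay": 0,"az": 0,"dx": 0.4,"dy": 0,"dz": 0.6,"claw": 0},
  {"ax": 0,"ay": 0,"az": 0,"dx": 0,"dy": 0,"dz": 0,"claw": 0},
  {"ax": 0,"ay": 0,"az": 0,"dx": 0,"dy": 0,"dz": 0,"claw": 0},
])

```text
time_s: 15.75
tcp_pos: [0.4875, -0.2992, 0.0651]
ee_rot: [[-0.756, -0.383, 0.53], [-0.314, 0.924, 0.22], [-0.574, 0.0, -0.819]]
wrist_force: [-3.6, 0.1, 5.3]
gripper_width: 0.169
gripper_force: 29.9
```

Contact is felt at about 5 N, so I'll open and back out along the tool axis.

Call:
play_rows([
  {"ax": 0,"ay": 0,"az": 0,"dx": -0.3,"dy": 0,"dz": -0.4,"claw": 0},
  {"ax": 0,"ay": 0,"az": 0,"dx": 0,"dy": 0,"dz": 0,"claw": 20},
  {"ax": 0,"ay": 0,"az": 0,"dx": 0,"dy": 0,"dz": 0,"claw": 30},
  {"ax": 0,"ay": 0,"az": 0,"dx": 0,"dy": 0,"dz": 0,"claw": 50},
  {"ax": 0,"ay": 0,"az": 0,"dx": 0,"dy": 0,"dz": 0,"claw": 60},
  {"ax": 0,"ay": 0,"az": 0,"dx": 0,"dy": 0,"dz": 0,"claw": 60},
  {"ax": 0,"ay": 0,"az": 0,"dx": 0,"dy": 0,"dz": 0,"claw": 60},
  {"ax": 0,"ay": 0,"az": 0,"dx": 0,"dy": 0,"dz": -8,"claw": 60},
  {"ax": 0,"ay": 0,"az": 0,"dx": 0,"dy": 0,"dz": -15,"claw": 60},
  {"ax": 0,"ay": 0,"az": 0,"dx": 0,"dy": 0,"dz": -25,"claw": 60},
  {"ax": 0,"ay": 0,"az": 0,"dx": 0,"dy": 0,"dz": -25,"claw": 60},
  {"ax": 0,"ay": 0,"az": 0,"dx": 0,"dy": 0,"dz": -25,"claw": 60},
  {"ax": 0,"ay": 0,"az": 0,"dx": 0,"dy": 0,"dz": -25,"claw": 60},
  {"ax": 0,"ay": 0,"az": 0,"dx": 0,"dy": 0,"dz": -25,"claw": 60},
  {"ax": 0,"ay": 0,"az": 0,"dx": 0,"dy": 0,"dz": -25,"claw": 0},
  {"ax": 0,"ay": 0,"az": 0,"dx": 0,"dy": 0,"dz": -25,"claw": 0},
  {"ax": 0,"ay": 0,"az": 0,"dx": 0,"dy": 0,"dz": -12,"claw": 0},
  {"ax": 0,"ay": 0,"az": 0,"dx": 0,"dy": 0,"dz": 0,"claw": 0},
])

```text
time_s: 17.55
tcp_pos: [0.3759, -0.3463, 0.2394]
ee_rot: [[-0.756, -0.382, 0.532], [-0.314, 0.924, 0.217], [-0.575, -0.004, -0.818]]
wrist_force: [-0.6, 1.1, -0.9]
gripper_width: 0.413
gripper_force: 0.0
```

```bash
python3 - <<'E'
from h import *
p,R,s=now(); print(p,s['gripper_width'],s['wrist_force'],np.round(s['joints'],1))
a=snap('side','side8');c=snap('top','top8')
for n,cc in(('s',a),('t',c)):
    P=cloud(cc);X,Y,Z=np.moveaxis(P,-1,0);f=cc['frame'].astype(int)
    m=(Z>.048)&(Z<.1)&(Y<-.12)&(Y>-.4)&(X>.4)&(X<.66); r=cv2.minAreaRect((P[m][:,:2]*1000).astype(np.float32))
    print(n,m.sum(),r,'zmax',np.percentile(Z[m],[5,50,98]))
    g=m&(f.max(-1)<80)&(X<.53); print('grip z',np.median(P[g],0),np.percentile(Z[g],[10,90]))
# pad geometry
w=np.radians(4.4); ex=np.array([np.cos(w),np.sin(w),0])
pad=np.array([.4275,.175,.123]); T=ypr(4.4,0)
print('d to above pad',rel(p,R,pad+[0,0,.12],T))
cv2.imwrite('pics/l8.png',np.hstack([cv2.resize(a['frame'][120:340,180:400],(400,400)),cv2.resize(c['frame'][130:260,260:390],(400,400))]))
E
```

```text
[ 0.37588847 -0.34629143  0.23941411] 0.41259288756550866 [-0.59118664  1.08888928 -0.89763994] [-46.    8.9 -11.7 -37.7 -60.7  -5.1]
s 593 ((536.8733520507812, -276.7231140136719), (200.58541870117188, 63.93183135986328), 23.227840423583984) zmax [0.04888538 0.06726492 0.08321896]
grip z [ 0.47483345 -0.3035248   0.08049075] [0.07626117 0.08302936]
t 422 ((532.01953125, -270.93792724609375), (200.95042419433594, 78.7989501953125), 21.009689331054688) zmax [0.04889872 0.0677318  0.08303955]
grip z [ 0.4668461  -0.30347379  0.0793317 ] [0.07343377 0.08296263]
d to above pad (array([-204.9,  462.1,  137.4]), array([ 5.32, 34.82, 17.53]))
```

View pics/l8.png

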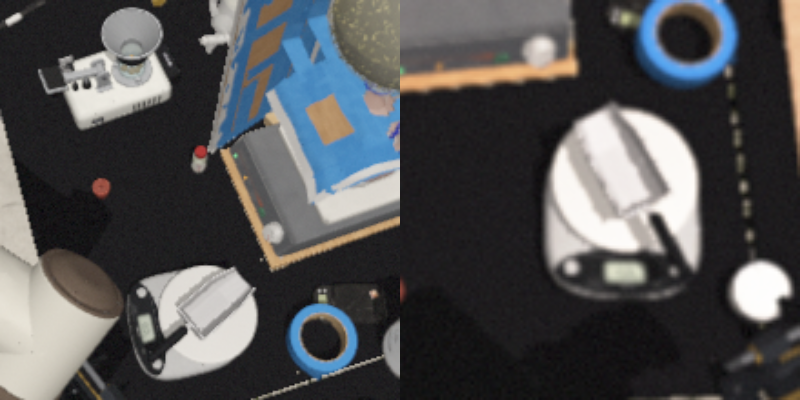

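The scoop stands upright and free on the plate. Its origin is about (0.567, -0.261), some 13 mm from the plate's centre, and the bung, vial and tin look undisturbed. I'll turn the tool down and move above the pad with the fingers closed.

Call:
play_rows([
  {"ax": 1.06,"ay": 6.96,"az": 3.5,"dx": 0,"dy": 0,"dz": 0,"claw": 0},
  {"ax": 1.06,"ay": 6.96,"az": 3.5,"dx": 0,"dy": 0,"dz": 0,"claw": 0},
  {"ax": 1.06,"ay": 6.96,"az": 3.5,"dx": 0,"dy": 0,"dz": 0,"claw": 0},
  {"ax": 1.06,"ay": 6.96,"az": 3.5,"dx": 0,"dy": 0,"dz": 0,"claw": 0},
  {"ax": 1.06,"ay": 6.96,"az": 3.5,"dx": 0,"dy": 0,"dz": 0,"claw": 0},
  {"ax": 0,"ay": 0,"az": 0,"dx": -3,"dy": 17,"dz": 0,"claw": 0},
  {"ax": 0,"ay": 0,"az": 0,"dx": -6,"dy": 35,"dz": 0,"claw": 0},
  {"ax": 0,"ay": 0,"az": 0,"dx": -6,"dy": 35,"dz": 0,"claw": 0},
  {"ax": 0,"ay": 0,"az": 0,"dx": -6,"dy": 35,"dz": 0,"claw": 0},
  {"ax": 0,"ay": 0,"az": 0,"dx": -6,"dy": 35,"dz": 0,"claw": 0},
  {"ax": 0,"ay": 0,"az": 0,"dx": -6,"dy": 35,"dz": 0,"claw": 0},
  {"ax": 0,"ay": 0,"az": 0,"dx": -6,"dy": 35,"dz": 0,"claw": 0},
  {"ax": 0,"ay": 0,"az": 0,"dx": -6,"dy": 35,"dz": 0,"claw": 0},
  {"ax": 0,"ay": 0,"az": 0,"dx": -6,"dy": 35,"dz": 0,"claw": 0},
  {"ax": 0,"ay": 0,"az": 0,"dx": -6,"dy": 35,"dz": 0,"claw": 0},
  {"ax": 0,"ay": 0,"az": 0,"dx": -6,"dy": 35,"dz": 0,"claw": 0},
  {"ax": 0,"ay": 0,"az": 0,"dx": -6,"dy": 35,"dz": 0,"claw": 0},
  {"ax": 0,"ay": 0,"az": 0,"dx": -6,"dy": 35,"dz": 0,"claw": 0},
  {"ax": 0,"ay": 0,"az": 0,"dx": -6,"dy": 35,"dz": 0,"claw": 0},
  {"ax": 0,"ay": 0,"az": 0,"dx": -6,"dy": 35,"dz": 0,"claw": 0},
])

```text
time_s: 19.65
tcp_pos: [0.4223, 0.1687, 0.2376]
ee_rot: [[-0.997, -0.08, -0.005], [-0.08, 0.997, 0.002], [0.005, 0.003, -1.0]]
wrist_force: [0.4, 0.1, 0.7]
gripper_width: 0.003
gripper_force: 0.0
```

Call:
play_rows([
  {"ax": 0,"ay": 0,"az": 0,"dx": 0,"dy": 0,"dz": 0,"claw": 0},
  {"ax": 0,"ay": 0,"az": 0,"dx": 0,"dy": 0,"dz": 0,"claw": 0},
  {"ax": 0,"ay": 0,"az": 0,"dx": 0,"dy": 0,"dz": 0,"claw": 0},
])

```text
time_s: 19.95
tcp_pos: [0.4225, 0.1664, 0.2381]
ee_rot: [[-0.997, -0.079, -0.004], [-0.079, 0.997, 0.002], [0.004, 0.003, -1.0]]
wrist_force: [0.4, 0.1, 0.2]
gripper_width: 0.003
gripper_force: 0.0
```

```bash
python3 - <<'E'
from h import *
p,R,s=now(); print(p,R.round(3),s['gripper_width'],s['wrist_force'],np.round(s['joints'],1))
pad=np.array([.4275,.175,.123]); pad2=pad-.004*np.array([.997,.077,0]);T=ypr(4.4,0)
print(rel(p,R,pad2+[0,0,.014+.01],T),rel(p,R,[pad2[0],pad2[1],.1036+.014],T))
E
```

```text
[0.42253073 0.16638613 0.23806851] [[-0.997 -0.079 -0.004]
 [-0.079  0.997  0.002]
 [ 0.004  0.003 -1.   ]] 0.002994024891399492 [0.35672307 0.0964038  0.18369784] [  41.9    5.2  -21.9   -0.3  -63.  -127.3]
(array([-2. ,  8. , 91.1]), array([ 0.16, -0.24,  0.12])) (array([ -2.1,   7.9, 120.5]), array([ 0.16, -0.24,  0.12]))
```

Call:
play_rows([
  {"ax": 0,"ay": 0,"az": 0,"dx": -1,"dy": 4,"dz": 8,"claw": 0},
  {"ax": 0,"ay": 0,"az": 0,"dx": -1,"dy": 4,"dz": 18,"claw": 0},
  {"ax": 0,"ay": 0,"az": 0,"dx": 0,"dy": 0,"dz": 20,"claw": 0},
  {"ax": 0,"ay": 0,"az": 0,"dx": 0,"dy": 0,"dz": 18,"claw": 0},
  {"ax": 0,"ay": 0,"az": 0,"dx": 0,"dy": 0,"dz": 12,"claw": 0},
  {"ax": 0,"ay": 0,"az": 0,"dx": 0,"dy": 0,"dz": 8,"claw": 0},
  {"ax": 0,"ay": 0,"az": 0,"dx": 0,"dy": 0,"dz": 4,"claw": 0},
  {"ax": 0,"ay": 0,"az": 0,"dx": 0,"dy": 0,"dz": 0,"claw": 0},
  {"ax": 0,"ay": 0,"az": 0,"dx": 0,"dy": 0,"dz": 0,"claw": 0},
])

```text
time_s: 20.85
tcp_pos: [0.4246, 0.1755, 0.1515]
ee_rot: [[-0.997, -0.079, -0.002], [-0.079, 0.997, 0.004], [0.001, 0.004, -1.0]]
wrist_force: [0.1, 0.5, -0.1]
gripper_width: 0.007
gripper_force: 0.0
```

Call:
play_rows([
  {"ax": 0,"ay": 0,"az": 0,"dx": 0,"dy": 0,"dz": 5,"claw": 0},
  {"ax": 0,"ay": 0,"az": 0,"dx": 0,"dy": 0,"dz": 4,"claw": 0},
  {"ax": 0,"ay": 0,"az": 0,"dx": 0,"dy": 0,"dz": 3,"claw": 0},
  {"ax": 0,"ay": 0,"az": 0,"dx": 0,"dy": 0,"dz": 3,"claw": 0},
  {"ax": 0,"ay": 0,"az": 0,"dx": 0,"dy": 0,"dz": 3,"claw": 0},
  {"ax": 0,"ay": 0,"az": 0,"dx": 0,"dy": 0,"dz": 3,"claw": 0},
  {"ax": 0,"ay": 0,"az": 0,"dx": 0,"dy": 0,"dz": 3,"claw": 0},
  {"ax": 0,"ay": 0,"az": 0,"dx": 0,"dy": 0,"dz": 2,"claw": 0},
  {"ax": 0,"ay": 0,"az": 0,"dx": 0,"dy": 0,"dz": 2,"claw": 0},
  {"ax": 0,"ay": 0,"az": 0,"dx": 0,"dy": 0,"dz": 0,"claw": 0},
  {"ax": 0,"ay": 0,"az": 0,"dx": 0,"dy": 0,"dz": 0,"claw": 0},
])

```text
time_s: 21.95
tcp_pos: [0.4237, 0.1752, 0.1229]
ee_rot: [[-0.997, -0.079, -0.004], [-0.079, 0.997, 0.003], [0.003, 0.003, -1.0]]
wrist_force: [-4.3, 0.2, 5.7]
gripper_width: -0.001
gripper_force: 2.7
```

Call:
play_rows([
  {"ax": 0,"ay": 0,"az": 0,"dx": 0,"dy": 0,"dz": 2,"claw": 0},
  {"ax": 0,"ay": 0,"az": 0,"dx": 0,"dy": 0,"dz": 1.5,"claw": 0},
  {"ax": 0,"ay": 0,"az": 0,"dx": 0,"dy": 0,"dz": 1.5,"claw": 0},
  {"ax": 0,"ay": 0,"az": 0,"dx": 0,"dy": 0,"dz": 0,"claw": 0},
  {"ax": 0,"ay": 0,"az": 0,"dx": 0,"dy": 0,"dz": 0,"claw": 0},
  {"ax": 0,"ay": 0,"az": 0,"dx": 0,"dy": 0,"dz": 0,"claw": 0},
  {"ax": 0,"ay": 0,"az": 0,"dx": 0,"dy": 0,"dz": 0,"claw": 0},
  {"ax": 0,"ay": 0,"az": 0,"dx": 0,"dy": 0,"dz": 0,"claw": 0},
  {"ax": 0,"ay": 0,"az": 0,"dx": 0,"dy": 0,"dz": 0,"claw": 0},
])

```text
time_s: 22.85
tcp_pos: [0.4236, 0.1752, 0.1181]
ee_rot: [[-0.997, -0.079, -0.004], [-0.079, 0.997, 0.003], [0.003, 0.003, -1.0]]
wrist_force: [-5.4, -0.4, 7.1]
gripper_width: 0.006
gripper_force: 3.5
```

```bash
python3 - <<'E'
from h import *
p,R,s=now(); print(p,s['wrist_force'],s['time_s'])
a=snap('side','side9'); P=cloud(a)
w=np.radians(4.4); e=np.array([np.cos(w),np.sin(w)]); n=np.array([-e[1],e[0]])
q=(P[...,:2]-[.535,.183]); mx=q@e; my=q@n; Z=P[...,2]
m=(abs(my)<.03)&(mx>-.135)&(mx<-.085)&(Z>.08)&(Z<.122)
for x,y,z in sorted(zip(mx[m].round(3).tolist(),my[m].round(3).tolist(),Z[m].round(4).tolist()))[::4]: print(x,y,z)
cv2.imwrite('pics/l9.png',cv2.resize(a['frame'][130:200,180:270],(720,560),interpolation=3))
E
```

```text
[0.42359779 0.1751811  0.11812589] [-5.3760809  -0.42902256  7.13494583] 22.85
-0.127 0.013 0.1032
```

View pics/l9.png

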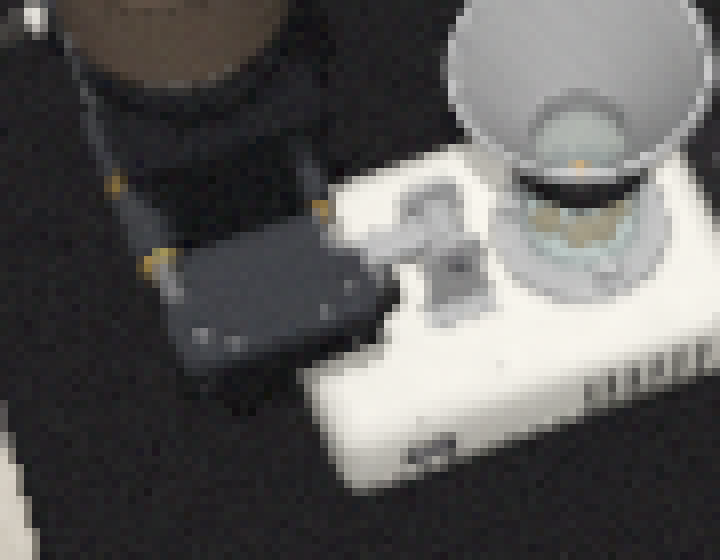

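The hand covers the pad at (240,270), and the lumps still lie in the jar at (580,225). The fingertips are at 104 mm, which puts the paddle at about 0.22 rad. The wrist force is 7 N upward and steady, so I'm handing in.

```bash
python3 - <<'E'
from station import *
print(finish_job())
E
```

```text
the job is handed in; nothing more can be done
None
```

I handed the job in with the resin in the jar, the empty scoop upright on the plate, and the paddle held at about 0.22 rad (slow) with about 7 N; the hand-in call returned no verdict, I could not count all five lumps separately in the jar, and the paddle angle is worked out from fingertip height because the hand hid the pointer.

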